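Ready the seed-lab roller mill: load screens, gauge the roll gap, switch on

TASK

Make the bench mill ready: slide every screen that lies on the bench fully home into the bay of its own colour, then take the feeler gauge out of its stand and dip its blade upright between the two rolls, first at their left end (the left as seen from the robot) and then at their right end, each time until the red band on the blade is level with the tops of the rolls, holding it still there for a second and never forcing it. Put the gauge fully back into its stand and only then push the red run lever right over, away from the robot. Leave everything else on the bench where it is, and push back any screen that has slipped out.

Things in the scene. Friction and masses are not known exactly. Their poses are not given: they have to be found in the camera images.
- mill: white and green bench roller mill, fixed. Origin: centre of its underside, on the table; +x away from the robot, y left, z up. In its frame (mm): a low white deck, x -90 to 10, y -127 to 127, top at z 24, holds three bays open to -x at x -90; behind it two rolls lie along y (x -24 to 84, y +-115), tops at z 100; end cheeks at y +-121 rise to z 94.
- gap_left (a point): point midway between the two steel rolls at their left end (mill x 30, y 85 mm), level with the tops of the rolls (z 100 mm). Axes as the mill's. Rolls 50 mm in diameter, axes along y at z 75, x 1.5 and 58.5: the upright gap between them is 7 mm. Open from above from y 28 to 115; between y -28 and 28 a bridge, z 100 to 112, carries the lever.
- gap_right (a point): the same point at the right end of the rolls (mill y -85 mm). Axes as the mill's.
- run_lever (a joint): run lever of the mill: 0 = off, leaning to mill -x (towards the robot); 1.0 rad = on, leaning as far to mill +x; stays where it is left, easily pushed; hinge level, along mill y.
- run_lever_tip (a point): tip of the red run lever, middle of its red ball (26 mm across). The hinge is at mill x 30, y 0, z 134 mm, the ball 50 mm from it; off, the ball is at mill x 6, z 178; on, at x 54, z 178. Its grey block under it (70 mm in x, 50 in y) is 137 mm high.
- stand: grey gauge stand fixed to the table, a block 70 x 80 x 80 mm (x, y, z), origin at the centre of its underside. A slot through its middle takes the gauge blade: 7 mm in its x, 23 mm in its y, chamfered mouth at z 80 mm.
- gauge: feeler gauge, 127 mm long, starts upright in the stand with its axes along the stand's. Origin: lower tip of the blade; z up. Steel blade 4 mm thick (x), 18 wide (y), z 0 to 75; black and orange handle 20 (x) x 36 (y), z 75 to 127. Fully in the stand the handle rests on its top and the blade tip is 5 mm above the table. Either way round will do. 90 g.
- gauge_band (a point): middle of the red band round the gauge blade (10 mm high), 40 mm above the blade tip, on the blade's middle.
- screen_blue: screen with a blue grip; may be absent. A level slab 130 (x) x 70 (y) x 8 (z) mm lying on the table, origin at the centre of its underside; the grip is an upright fin 10 (x) x 44 (y) mm, its middle at x -57, from z 8 to 55; the end at +x goes into the bay first. About 130 g.
- bay_blue (a point): where the origin of the blue screen lies when fully home in its bay, on the table (mill x -75, y 82 mm); axes as the mill's. Marked by a blue plate on the deck. The bay is 74 mm wide, 13 high, its floor is the table, its back stop at mill x -10; side walls 8 thick with rounded noses. Home, 50 mm of the screen sticks out with its fin.
- screen_yellow: screen with a yellow grip; may be absent. A level slab 130 (x) x 70 (y) x 8 (z) mm lying on the table, origin at the centre of its underside; the grip is an upright fin 10 (x) x 44 (y) mm, its middle at x -57, from z 8 to 55; the end at +x goes into the bay first. About 130 g.
- bay_yellow (a point): where the origin of the yellow screen lies when fully home in its bay, on the table (mill x -75, y 0 mm); axes as the mill's. Marked by a yellow plate on the deck. The bay is 74 mm wide, 13 high, its floor is the table, its back stop at mill x -10; side walls 8 thick with rounded noses. Home, 50 mm of the screen sticks out with its fin.
- screen_green: screen with a green grip; may be absent. A level slab 130 (x) x 70 (y) x 8 (z) mm lying on the table, origin at the centre of its underside; the grip is an upright fin 10 (x) x 44 (y) mm, its middle at x -57, from z 8 to 55; the end at +x goes into the bay first. About 130 g.
- bay_green (a point): where the origin of the green screen lies when fully home in its bay, on the table (mill x -75, y -82 mm); axes as the mill's. Marked by a green plate on the deck. The bay is 74 mm wide, 13 high, its floor is the table, its back stop at mill x -10; side walls 8 thick with rounded noses. Home, 50 mm of the screen sticks out with its fin.
- tub: bystander: clear plastic tub, 120 mm across, 100 mm high; origin at its underside.
- cup: bystander: white cup, 72 mm across, 85 mm high; origin at its underside.
- jar: bystander: amber glass jar, 80 mm across, 110 mm high; origin at its underside.
- bottle: bystander: white bottle with a blue cap, 60 mm across, 160 mm high; origin at its underside.
- brush: bystander: hand brush lying flat, about 200 mm long.
- seed_box: bystander: cardboard box 90 x 70 x 50 mm; origin at its underside.
- dish: bystander: flat white dish, 90 mm across, 16 mm high; origin at its underside.
There are look-alikes about, which are no part of the job. Leave any purple look-alike of the screen_green alone. There is more than one size of the gauge; the one meant has the size given above.

How it is judged:
On the way, in this order (a step that is already met when the one before it is completed fails the run):
1. every screen present is fully home in the bay of its own colour (x of screen_blue in the frame of bay_blue between -0.006 and 0.006 m and y of screen_blue in the frame of bay_blue between -0.006 and 0.006 m and z of screen_blue in the frame of bay_blue between -0.005 and 0.005 m and angle between the x axis of screen_blue and the x axis of bay_blue, either way round below 0.08 rad and x of screen_yellow in the frame of bay_yellow between -0.006 and 0.006 m and y of screen_yellow in the frame of bay_yellow between -0.006 and 0.006 m and z of screen_yellow in the frame of bay_yellow between -0.005 and 0.005 m and angle between the x axis of screen_yellow and the x axis of bay_yellow, either way round below 0.08 rad and x of screen_green in the frame of bay_green between -0.006 and 0.006 m and y of screen_green in the frame of bay_green between -0.006 and 0.006 m and z of screen_green in the frame of bay_green between -0.005 and 0.005 m and angle between the x axis of screen_green and the x axis of bay_green, either way round below 0.08 rad), for 0.2 s.
2. the gauge blade is held still in the left end of the roll gap, red band level with the tops of the rolls (z of gauge_band in the frame of gap_left between -0.006 and 0.006 m and x of gauge_band in the frame of gap_left between -0.005 and 0.005 m and y of gauge_band in the frame of gap_left between -0.02 and 0.02 m and angle between the z axis of gauge and the z axis of mill, either way round below 0.12 rad and angle between the x axis of gauge and the x axis of mill, either way round below 0.2 rad and linear speed of gauge below 0.02 m/s), for 0.5 s.
3. the same at the right end of the roll gap (z of gauge_band in the frame of gap_right between -0.006 and 0.006 m and x of gauge_band in the frame of gap_right between -0.005 and 0.005 m and y of gauge_band in the frame of gap_right between -0.02 and 0.02 m and angle between the z axis of gauge and the z axis of mill, either way round below 0.12 rad and angle between the x axis of gauge and the x axis of mill, either way round below 0.2 rad and linear speed of gauge below 0.02 m/s), for 0.5 s.
4. the gauge is back in its stand (horizontal distance between gauge and stand below 0.006 m and z of gauge in the frame of stand below 0.01 m and angle between the z axis of gauge and the z axis of stand, either way round below 0.08 rad and linear speed of gauge below 0.02 m/s), for 0.2 s.
5. the run lever is pushed over to on (value of joint run_lever above 0.8 rad), for 0.2 s.
At the end, for the whole second after the job is handed in: Every screen present rests straight in its own bay within 6 mm of fully home; the gauge is at rest fully down in its stand (within 5 mm); the run lever is past 0.8 rad. In each check the band was within 6 mm of the roll tops for half a second (all of step 1 and all of step 4 and value of joint run_lever above 0.8 rad and linear speed of each of screen_blue, screen_yellow, screen_green below 0.02 m/s); the robot touches nothing.
It fails at once if a bystander is moved more than 40 mm (distance of any of tub, cup, jar, bottle, brush, seed_box, dish from where it was at the start of the episode above 0.04 m).
It fails at once if the gauge is forced against the mill with more than 30 N (contact force between gauge and mill above 30 N).
Of screen_blue, screen_yellow, screen_green only 2 to 3 are there at a start; the rules pass over those that are not, and their reading is None.
At some moment in a run one of screen_blue, screen_yellow, screen_green may be knocked a few centimetres aside while the robot is not near it.
It also fails if it takes over 210 s, if anything falls off the work surface, if the arm or the gripper's body presses on something with over 40 N, if the wrist force passes 120 N, or if a joint passes its speed limit or range.

ROBOT

A 7-joint arm with a two-finger parallel gripper is mounted at the origin on the work surface. World frame = base frame: x ahead of the robot, y to its left, z up, the work surface at z = 0. Lengths are in m, angles in rad, forces in N, time in s.
With the tool pointing down it reaches from about 0.425 to 0.925 m from the base axis. Payload 6.8 kg.
Tool frame: the origin (TCP) lies on the front face of the gripper's body, between the roots of the fingers; the fingertips stand 73 mm ahead of it and the grasp point (between the pads) lies 54 mm ahead of it (env.nose_length is the distance from the TCP to the fingertips, in m); z points along the fingers, y is the line along which they close (so a half turn about z gives the same grasp; the last joint's range is limited). The gripper opens to 85 mm and grips with 20 to 120 N. Pads are 22 mm wide; open, the fingers measure 114 mm over their backs; the gripper's body (76 mm by 85 mm) begins 54 mm behind the grasp point. The pads swing forward as they close: fully open they stand 13 mm farther back than shut.
Start: joints at [1.01, 0.477, 0.022, 1.555, -0.011, 1.109, -0.083], TCP at [0.295, -0.607, 0.304] pointing down, gripper open.
Joint ranges: [-2.96, 2.96], [-0.34, 2.1], [-1.41, 1.46], [0.24, 2.44], [-1.37, 4.51], [0.17, 1.92], [-2.96, 2.96]. Speed limits (rad/s): [2.39, 2.39, 3.14, 3.14, 3.14, 3.14, 3.14].

INTERFACE

Orientations are given as a unit quaternion [w, x, y, z].
In Python, from cell import env, kin, camera, calibration, job gives the robot as it stands. The module is installed in compiled form; this text tells all that it offers. Calls block until the motion is done:
- env.reach(position, orientation): joint-space move of the TCP to a pose.
- env.movel(position, velocity=0.15, rot=None, stop_force=None): straight line of the TCP; rot=None keeps the orientation; velocity is the mean speed in m/s. With stop_force (N) it stops when the force on the tool has changed by that much, and returns True; else False.
- env.goto_joints(angles): joint-space move.
- env.grip(opening, f_grip=None): finger opening in m; f_grip is the grip in N (None keeps the last); returns when the fingers have stopped.
- env.dwell(seconds).
- kin.inverse_kinematics(position, orientation): joint angles nearest the present ones, or None.
- env.get_state(): the state.
- camera(name): name is "scene" or "top" or "wrist"; returns (picture, depth): 400x640x3 uint8, blue, green, red; 400x640 float32, m along the optical axis (not along the pixel's ray), 0 where there is no reading.
- calibration(name): a dict with "fx", "fy", "cx", "cy" (pixels), "rvec" (rotation vector, rad) and "tvec" (3), from world to camera coordinates, as OpenCV has them. Camera axes: x right, y down, z forward; pixel columns grow to the right and rows downward; lengths in m; the calibration is good to about 2 mm. A picture is of the moment at which its call begins: read the wrist's pose just before it. calibration takes no time and is no camera call; for the wrist camera it gives the pose at the moment of the call.
A pose or a line that the arm cannot do raises env.PlanningError and nothing moves.
- job.job_done(): hands the job in; it is judged then, once.
The state is a dict: "time": time; "qpos": joint angles; "joint_velocities": joint speeds; "joint_torque": joint torques, N m; "tcp_pos": TCP position; "orientation": TCP orientation; "force": force on the tool from outside, world axes, zero at the start; "torque": the same for the moment, N m; "opening": finger opening in m; "gripper_force": force on a finger pad.
Only numpy, scipy, OpenCV 4.12 (cv2) and the standard library are available. Lean on these libraries where they do the work, as an engineer would, in place of code of your own. Each camera call takes 0.05 s, during which the arm holds its last target. There are 200 camera calls.

## Working session

There is one attempt and no reset: what is moved stays moved. The work goes in short steps, each a Python script; the robot and the scene stay as the last script left them, time stands still between calls to the robot, and variables do not carry over. Pictures are saved under pics/ and viewed, at most 19 in all, crops included, and the job is handed in when it is done.

```bash
mkdir -p pics; cat > h.py <<'E'
import numpy as np, cv2
from cell import env, kin, camera, calibration, job
def save(name,fn):
    im,d=camera(name); cv2.imwrite(f'pics/{fn}.png',im); c=calibration(name)
    np.savez(f'pics/{fn}.npz',im=im,d=d,**{k:np.array(v) for k,v in c.items()}); return im,d,c
def load(fn):
    z=np.load(f'pics/{fn}.npz'); return z['im'],z['d'],{k:z[k] for k in('fx','fy','cx','cy','rvec','tvec')}
def cloud(d,c):
    R=cv2.Rodrigues(np.array(c['rvec'],float))[0]; v,u=np.indices(d.shape)
    P=np.stack([(u-c['cx'])/c['fx']*d,(v-c['cy'])/c['fy']*d,d],-1)
    return (P-np.ravel(c['tvec']))@R
def ray(c,u,v,z):
    R=cv2.Rodrigues(np.array(c['rvec'],float))[0]; o=-R.T@np.ravel(c['tvec'])
    r=R.T@np.array([(u-c['cx'])/c['fx'],(v-c['cy'])/c['fy'],1]); return o+r*(z-o[2])/r[2]
def proj(c,p):
    R=cv2.Rodrigues(np.array(c['rvec'],float))[0]; q=R@np.array(p)+np.ravel(c['tvec'])
    return q[0]/q[2]*c['fx']+c['cx'], q[1]/q[2]*c['fy']+c['cy']
def down(yaw): # tool pointing down, tool x axis at angle yaw, y = x rot -90
    return np.array([0,np.cos(yaw/2),np.sin(yaw/2),0])
E
python3 - <<'E'
from h import *
for n in('scene','top','wrist'):
    im,d,c=save(n,n+'0'); print(n,c)
s=env.get_state(); print(s['time'],s['tcp_pos'],s['orientation'],s['opening'])
E
```

```text
scene {'fx': 376.2250716441443, 'fy': 376.2250716441443, 'cx': 325.4968562413576, 'cy': 199.0618741821356, 'rvec': array([ 2.26221654,  0.77951787, -0.30377394]), 'tvec': array([-0.37246105, -0.16001163,  1.51714299])}
top {'fx': 500.17609912474853, 'fy': 500.17609912474853, 'cx': 311.25317711076553, 'cy': 202.27571929090556, 'rvec': array([ 2.14675442, -2.14985077,  0.1729642 ]), 'tvec': array([-0.04814789,  0.52333846,  1.66936433])}
wrist {'fx': 280.8096064674064, 'fy': 280.8096064674064, 'cx': 322.86030690187766, 'cy': 202.80884847021443, 'rvec': array([-2.44091409,  1.52615274,  0.23209294]), 'tvec': array([-0.67443587, -0.03910332,  0.37988512])}
0.15 [ 0.29512136 -0.60670811  0.30317755] [-6.34715961e-04  9.74485360e-01  2.24450086e-01 -1.98234241e-04] 0.08552601777485849
```

View pics/top0.png

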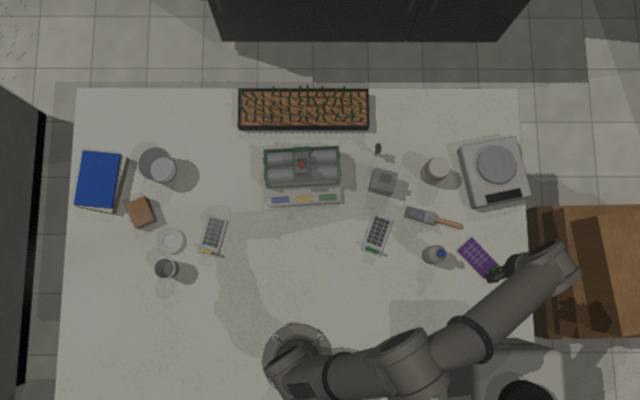

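View pics/scene0.png

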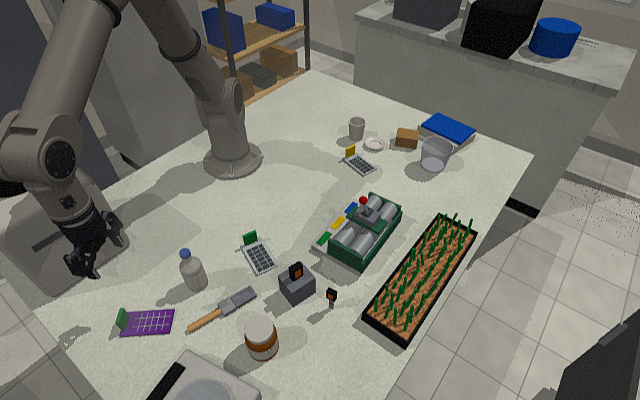

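Top view: mill at about (303,175), yellow screen at (213,235), green screen at (378,233), stand with gauge at (383,180), small gauge decoy at (378,148), purple decoy at (478,257). There is no blue screen.

```bash
python3 - <<'E'
from h import *
im,d,c=load('top0')
P=cloud(d,c)
def reg(u0,u1,v0,v1): return P[v0:v1,u0:u1].reshape(-1,3), im[v0:v1,u0:u1].reshape(-1,3)
# mill
p,q=reg(255,350,140,215)
def rect(m,n):
    r=cv2.minAreaRect((m[:,:2]*1000).astype(np.float32)); print(n,len(m),np.round(r[0],1),np.round(r[1],1),round(r[2],2),'z',np.round(np.percentile(m[:,2],[10,50,90])*1000,1))
rect(p[(p[:,2]>.085)&(p[:,2]<.108)],'rolls+cheeks')
rect(p[(p[:,2]>.015)],'mill all'); rect(p[(p[:,2]>.018)&(p[:,2]<.03)],'deck')
rect(p[(p[:,2]>.16)],'ball')
p,q=reg(365,400,160,200); rect(p[(p[:,2]>.07)&(p[:,2]<.09)],'stand'); rect(p[(p[:,2]>.1)],'gauge')
p,q=reg(195,235,210,260); rect(p[(p[:,2]>.035)],'yfin'); rect(p[(p[:,2]>.004)],'ys')
p,q=reg(360,395,210,260); rect(p[(p[:,2]>.035)],'gfin'); rect(p[(p[:,2]>.004)],'gs')
a=cv2.resize(im[135:265,190:400],None,fx=3.8,fy=3.8,interpolation=cv2.INTER_CUBIC); cv2.imwrite('pics/c1.png',a)
E
```

```text
rolls+cheeks 1640 [641.7 -17.6] [119.3 259. ] 3.21 z [ 89.1  96.4 103.2]
mill all 4254 [488.9 -25.9] [442.  259.8] 3.15 z [ 20.8  88.1 114.9]
deck 1287 [588.4 -20.3] [136.2 253.9] 3.16 z [19.4 23.4 27.8]
ball 76 [451.1 -30.3] [365.7  25.2] 4.03 z [ 185.4  193.1 1729.3]
stand 398 [ 593.8 -293.6] [80.4 72.9] 75.5 z [76.1 80.8 85.9]
gauge 95 [ 431.2 -173.6] [ 37.  432.7] 53.68 z [111.7 130.4 136.3]
yfin 44 [317.6 147.8] [370.3   8.9] 75.78 z [49.7 56.  61.8]
ys 918 [395.8 157.3] [415.4 184.8] 79.72 z [ 4.9  8.5 15.2]
gfin 54 [ 325. -148.] [ 32.8 259.1] 18.75 z [  48.9   55.3 1229.5]
gs 867 [ 394.4 -180.2] [186.2 344.9] 11.86 z [ 5.   8.9 15.5]
```

View pics/c1.png

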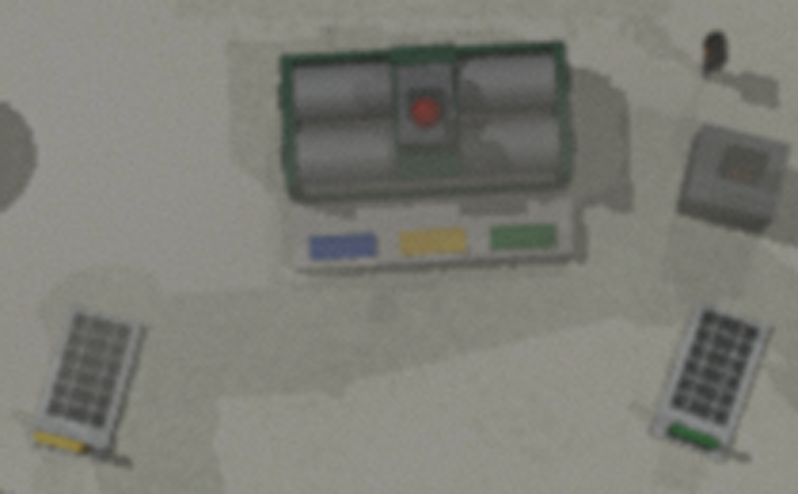

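```bash
cat >> h.py <<'E'
def rect(m,n):
    r=cv2.minAreaRect((m[:,:2]*1000).astype(np.float32)); print(n,len(m),np.round(r[0],1),np.round(r[1],1),round(r[2],2),'med',np.round(np.median(m,0)*1000,1))
def campos(c):
    R=cv2.Rodrigues(np.array(c['rvec'],float))[0]; return -R.T@np.ravel(c['tvec']), R
E
python3 - <<'E'
from h import *
c=calibration('wrist'); o,R=campos(c); s=env.get_state(); print('cam-tcp',o-s['tcp_pos'],'axis',R[2],'camx',R[0]); 
w,x,y,z=s['orientation']; print('tool x',[1-2*(y*y+z*z),2*(x*y+w*z)])
for n,p in [('mill',(.58,-.02,.36)),('stand',(.56,-.29,.30)),('green',(.42,-.23,.30)),('yellow',(.42,.26,.30))]:
    try: env.reach(p,down(0))
    except env.PlanningError as e: print(n,e); continue
    im,d,c=save('wrist','w_'+n); print(n,env.get_state()['time'],env.get_state()['tcp_pos'])
ims=[cv2.imread(f'pics/w_{n}.png')[::1] for n in('mill','stand','green','yellow')]
a=np.vstack([np.hstack(ims[:2]),np.hstack(ims[2:])]); cv2.imwrite('pics/c2.png',cv2.resize(a,(800,500),interpolation=cv2.INTER_AREA))
E
```

```text
cam-tcp [0.06764754 0.0327307  0.07052577] axis [-0.26619523 -0.12838904 -0.9553305 ] camx [ 0.43773908 -0.89910133 -0.00114023]
tool x [np.float64(0.8992442389687724), np.float64(0.43744689779870083)]
mill 2.5333 [ 0.58002634 -0.02115687  0.35985979]
stand 3.6583 [ 0.56121822 -0.28751937  0.30053049]
green 4.3667 [ 0.42122914 -0.229513    0.30075328]
yellow 6.2 [0.42068659 0.25890224 0.29981779]
```

View pics/c2.png

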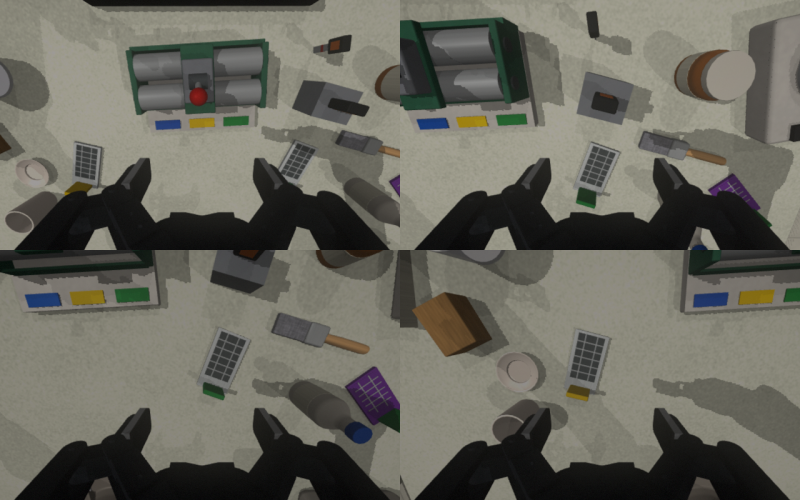

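Four wrist views: the mill with blue, yellow and green plates, the stand with the gauge upright in it, and the green and yellow screens with their fins toward the robot. All four are clear.

```bash
python3 - <<'E'
from h import *
rng={'blue':((105,130,60),(125,255,255)),'yellow':((20,130,60),(32,255,255)),'green':((50,100,50),(72,255,255))}
for fn in('w_mill','w_stand','w_green','w_yellow','top0'):
    im,d,c=load(fn); P=cloud(d,c); ok=d>0; hsv=cv2.cvtColor(im,cv2.COLOR_BGR2HSV); print('==',fn, campos(c)[0].round(4))
    for k,(a,b) in rng.items():
        m=cv2.inRange(hsv,a,b); n,l,st,ce=cv2.connectedComponentsWithStats(m)
        for i in range(1,n):
            if st[i][4]<60: continue
            q=P[(l==i)&ok]; med=np.median(q,0)*1000 if len(q) else None
            if med is None or med[0]>900: continue
            print(k,st[i],ce[i].round(1),'med',med.round(1),'ray24',(ray(c,*ce[i],.024)*1000).round(1))
    if fn[0]=='w':
        X=P[ok]
        f=lambda lo,hi,x0,x1,y0,y1:X[(X[:,2]>lo)&(X[:,2]<hi)&(X[:,0]>x0)&(X[:,0]<x1)&(X[:,1]>y0)&(X[:,1]<y1)]
        for nm,a in {'deck':(.018,.030,.45,.75,-.2,.2),'roll':(.085,.108,.5,.8,-.2,.2),'standtop':(.076,.086,.53,.67,-.37,-.21),'handle':(.11,.15,.53,.67,-.37,-.21),'gfin':(.03,.065,.33,.5,-.3,-.1),'gslab':(.005,.013,.3,.58,-.33,-.12),'yfin':(.03,.065,.33,.5,.2,.35),'yslab':(.005,.013,.33,.58,.18,.35)}.items():
            m=f(*a)
            if len(m)>100: rect(m,nm)
E
```

```text
== w_mill [ 0.6552 -0.0215  0.4304]
blue [249 192  40  15 516] [268.4 199.2] med [535.6  60.7  24.3] ray24 [535.3  60.6  24. ]
yellow [303 189  40  16 552] [322.7 196.2] med [540.1 -21.7  24.4] ray24 [539.8 -21.4  24. ]
yellow [103 291  44  22 449] [124.8 300.3] med [363.6 308.8  30.8] ray24 [356.8 314.7  24. ]
green [319  71  22  22 142] [330.3  81.9] med [689.1 -30.2 112.2] ray24 [698.7 -31.7  24. ]
green [289  73  16  17  82] [296.5  81.5] med [689.1   5.4 112.5] ray24 [699.2  13.4  24. ]
green [358 186  40  16 528] [377.2 193.2] med [ 544.8 -102.7   24.4] ray24 [ 544.4 -103.    24. ]
deck 6265 [611.5 -16.6] [179.3 254.2] 3.15 med [552.  -23.2  22.8]
roll 14047 [641.6 -15.1] [117.9 259.7] 3.25 med [649.7 -45.1  96.7]
standtop 2909 [ 594.6 -291.1] [82.  70.2] 75.58 med [ 602.3 -283.    80.4]
handle 864 [ 594.5 -290.4] [37.4 20.2] 75.51 med [ 596.1 -282.1  131.7]
gslab 2546 [ 464.9 -280.9] [ 91.2 224. ] 85.45 med [ 429.  -275.2    8.7]
yfin 246 [360.5 307. ] [44.8  9.6] 77.12 med [364.4 314.7  39.1]
yslab 2799 [414.  293.3] [ 71.6 131. ] 75.45 med [420.7 290.5   8.6]
== w_stand [ 0.
[... 1987 characters left out ...]
[535.4  60.4  24. ]
yellow [ 542   63   57   24 1130] [569.7  74.8] med [539.7 -20.7  24.5] ray24 [539.9 -21.3  24. ]
yellow [266 216  37  26 659] [284.7 228.4] med [361.4 306.5  47.4] ray24 [353.3 309.3  24. ]
green [614  61  26  22 478] [627.7  71.8] med [542.6 -85.3  24.6] ray24 [542.9 -85.9  24. ]
deck 12621 [570.3   2.8] [ 99. 212.] 3.14 med [556.5   5.6  22.9]
roll 1249 [583.5  52.5] [115.3  16. ] 89.71 med [587.3  73.3  89.6]
yfin 523 [358.7 307.6] [43.7 10.4] 75.87 med [361.  307.   53.5]
yslab 4854 [413.7 293.4] [ 70.2 129.5] 75.61 med [421.2 291.6   8.7]
== top0 [ 0.2678 -0.0306  1.7293]
blue [  74  151   46   57 2045] [ 97.1 179.1] med [601.5 679.   52.1] ray24 [607.1 691.1  24. ]
```

```bash
python3 - <<'E'
from h import *
a=load('w_mill')[0][50:200,190:440]; b=load('w_stand')[0][0:210,290:540]
a=cv2.resize(a,None,fx=3.2,fy=3.2,interpolation=cv2.INTER_CUBIC); cv2.imwrite('pics/c3.png',a)
E
```

```text
(no output)
```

View pics/c3.png

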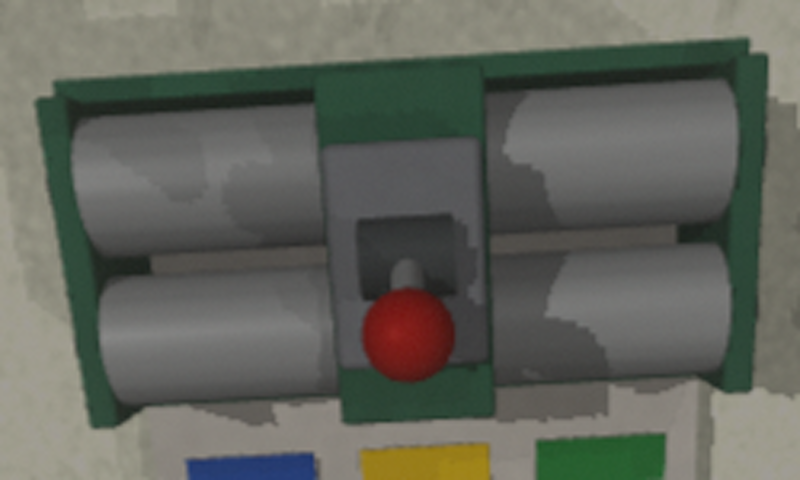

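The crop shows the two rolls with a gap between them at both ends, free of obstruction, and the lever leaning toward the robot. Next I fit the roll positions.

```bash
python3 - <<'E'
from h import *
from scipy.optimize import least_squares
th=np.radians(3.2)
for fn in('w_mill','w_stand','top0'):
    im,d,c=load(fn);P=cloud(d,c);X=P[d>0]
    for t in (np.radians(3.0),th,np.radians(3.4)):
        ex=np.array([np.cos(t),np.sin(t)]);ey=np.array([-ex[1],ex[0]])
        o=np.array([.540,-.0213]); u=(X[:,:2]-o)@ex; v=(X[:,:2]-o)@ey
        # plate x unknown: expect rolls at u ~ +.07 and +.13
        s=(abs(v)>.035)&(abs(v)<.108)&(X[:,2]>.082)&(X[:,2]<.106)&(u>.02)&(u<.18)
        U,Z,V=u[s],X[s,2],v[s]
        def f(p): 
            a=np.hypot(U-p[0]-p[2]*V,Z-p[1])-.025; b=np.hypot(U-p[0]-p[2]*V-.057,Z-p[1])-.025
            return np.where(abs(a)<abs(b),a,b)
        r=least_squares(f,[.066,.075,0],loss='soft_l1',f_scale=.001)
        g=o+ex*(r.x[0]+.0285); m0=g-.030*ex; print(fn,s.sum(),r.x.round(4),np.sqrt(np.mean(r.fun**2)),'mill origin',m0.round(4),'deg',np.degrees(t)-np.degrees(r.x[2]))
        q=(X[:,2]>.02)&(X[:,2]<.03)&(abs(v)<.11)&(abs(u)<.1); uu=(X[q][:,:2]-m0)@ex; print(' deck front u',np.percentile(uu,[.2,.5,1,2]).round(4))
        q=(X[:,2]>.02)&(X[:,2]<.03)&(abs(u)<.03); vv=(X[q][:,:2]-m0)@ey; print(' deck sides v',np.percentile(vv,[.3,1,99,99.7]).round(4))
E
```

```text
w_mill 10514 [ 0.0736  0.0754 -0.0024] 0.000625418302480333 mill origin [ 0.612  -0.0175] deg 3.1396581695678565
 deck front u [-0.0899 -0.0896 -0.0893 -0.0888]
 deck sides v [-0.2259 -0.1253  0.1251  0.1269]
w_mill 10486 [0.0736 0.0754 0.001 ] 0.0006253680045404754 mill origin [ 0.6119 -0.0173] deg 3.14000147794723
 deck front u [-0.0899 -0.0896 -0.0893 -0.0887]
 deck sides v [-0.2264 -0.1256  0.125   0.1268]
w_mill 10499 [0.0736 0.0754 0.0046] 0.0006248928815006426 mill origin [ 0.6119 -0.017 ] deg 3.138242859198747
 deck front u [-0.0899 -0.0897 -0.0894 -0.0887]
 deck sides v [-0.2274 -0.1258  0.125   0.1267]
w_stand 8236 [ 0.0735  0.0755 -0.0036] 0.000597836355479714 mill origin [ 0.6119 -0.0175] deg 3.2044754575415175
 deck front u [-0.0899 -0.0897 -0.0894 -0.0888]
 deck sides v [-0.5731 -0.5716  0.1254  0.1273]
w_stand 8240 [ 0.0734  0.0755 -0.0002] 0.0005976400162007798 mill origin [ 0.6118 -0.0173] deg 3.2096292368690693
 deck front u [-0.0899 -0.0897 -0.0894 -0.0888]
 deck sides v [-0.5727 -0.5712  0.1254  0.1273]
w_stand 8250 [0.0734 0.0755 0.0033] 0.0005980159672570366 mill origin [ 0.6118 -0.017 ] deg 3.2085776827954366
 deck front u [-0.09   -0.0897 -0.0893 -0.0888]
 deck sides v [-0.5722 -0.5708  0.1253  0.1272]
top0 1178 [ 0.0726  0.0757 -0.0003] 0.0031046288644044637 mill origin [ 0.611  -0.0176] deg 3.016659210792384
 deck front u [-0.0902 -0.09   -0.0899 -0.0893]
 deck sides v [-0.5752 -0.5718  0.651   0.7355]
top0 1177 [0.0726 0.0757 0.0033] 0.003101388591625321 mill origin [ 0.611  -0.0173] deg 3.0133578240214516
 deck front u [-0.0904 -0.0899 -0.0898 -0.0892]
 deck sides v [-0.5747 -0.5702  0.651   0.7354]
top0 1178 [0.0726 0.0757 0.0067] 0.003109364560765608 mill origin [ 0.611  -0.0171] deg 3.014524796513715
 deck front u [-0.0907 -0.09   -0.0898 -0.0893]
 deck sides v [-0.5745 -0.5695  0.6511  0.7355]
```

```bash
cat >> h.py <<'E'
from scipy.spatial.transform import Rotation as Ro
M0=np.array([.6119,-.0173]); MY=np.radians(3.18)
S0=np.array([.5946,-.2912]); SY=np.radians(-14.4)
def mill(x,y,z): 
    c,s=np.cos(MY),np.sin(MY); return np.array([M0[0]+c*x-s*y,M0[1]+s*x+c*y,z])
def ori(yaw,tilt=0): # tool pointing down, tool x at yaw; tilt>0: fingers lean towards -toolx (tcp ahead)
    r=Ro.from_euler('z',yaw)*Ro.from_euler('y',tilt)*Ro.from_quat([1,0,0,0])
    q=r.as_quat(); return np.array([q[3],*q[:3]]), r
def tcp(g,yaw,tilt=0): # tcp for grasp point g
    q,r=ori(yaw,tilt); return np.array(g)-.054*r.as_matrix()[:,2], q
E
python3 - <<'E'
from h import *
print(ori(.3)[1].as_matrix().round(2))
for nm,y in (('yel',0),('grn',-82),('blu',82)):
  for mx in (-.245,-.232,-.22,-.2):
    o=[]
    for k in (0,90,-90):
      for t in (0,10,20,30):
        if k and t: continue
        p,q=tcp(mill(mx,y/1000,.04),MY+np.radians(k),np.radians(t)); o.append((k,t,kin.inverse_kinematics(p,q) is not None))
    print(nm,mx,[(a,b) for a,b,c in o if c])
for nm,g,w in(('y',(.359,.3075,.04),-14.4),('g',(.3634,-.2525,.04),-20)):
  print(nm,[(k,t) for k in(0,90,-90) for t in (0,10,20,30) if kin.inverse_kinematics(*tcp(g,np.radians(w+k),np.radians(t))) is not None])
E
```

```text
[[ 0.96  0.3   0.  ]
 [ 0.3  -0.96  0.  ]
 [ 0.    0.   -1.  ]]
yel -0.245 [(0, 0), (0, 10), (0, 20), (0, 30), (90, 0), (-90, 0)]
yel -0.232 [(0, 0), (0, 10), (0, 20), (0, 30), (90, 0), (-90, 0)]
yel -0.22 [(0, 0), (0, 10), (0, 20), (0, 30), (90, 0), (-90, 0)]
yel -0.2 [(0, 0), (0, 10), (0, 20), (0, 30), (90, 0), (-90, 0)]
grn -0.245 [(0, 0), (0, 10), (0, 20), (0, 30), (90, 0), (-90, 0)]
grn -0.232 [(0, 0), (0, 10), (0, 20), (0, 30), (90, 0), (-90, 0)]
grn -0.22 [(0, 0), (0, 10), (0, 20), (0, 30), (90, 0), (-90, 0)]
grn -0.2 [(0, 0), (0, 10), (0, 20), (0, 30), (90, 0), (-90, 0)]
blu -0.245 [(0, 0), (0, 10), (0, 20), (0, 30), (90, 0), (-90, 0)]
blu -0.232 [(0, 0), (0, 10), (0, 20), (0, 30), (90, 0), (-90, 0)]
blu -0.22 [(0, 0), (0, 10), (0, 20), (0, 30), (90, 0), (-90, 0)]
blu -0.2 [(0, 0), (0, 10), (0, 20), (0, 30), (90, 0), (-90, 0)]
y [(0, 0), (0, 10), (0, 20), (0, 30), (90, 0), (90, 10), (90, 20), (90, 30), (-90, 0), (-90, 10), (-90, 20), (-90, 30)]
g [(0, 0), (0, 10), (0, 20), (0, 30), (90, 0), (90, 10), (90, 20), (90, 30), (-90, 0), (-90, 10), (-90, 20), (-90, 30)]
```

```bash
cat >> h.py <<'E'
def place(fin,yaw,k,by,pre=.245,gz=.038):
    K=np.radians(k); st=lambda: env.get_state()
    p,q=tcp((*fin,gz),yaw+K)
    env.grip(.05); env.reach(p+[0,0,.10],q); env.movel(p,.12)
    env.grip(0.0,40); s=st(); print('grip',s['opening'],s['gripper_force'])
    p1,q1=tcp(mill(-pre,by,gz),MY+K)
    env.movel(p1,.12,rot=q1); env.dwell(.2); s=st(); print('pre',s['tcp_pos']-p1,s['opening'],s['force'].round(1))
    p2,_=tcp(mill(-.150,by,gz),MY+K); r=env.movel(p2,.08,stop_force=15); print('mid stop',r,st()['force'].round(1))
    if r: return False
    p3,_=tcp(mill(-.1295,by,gz),MY+K); r=env.movel(p3,.03,stop_force=12); s=st(); print('home stop',r,s['tcp_pos']-tcp(mill(-.132,by,gz),MY)[0],s['force'].round(1))
    env.grip(.04); s=st(); env.movel(s['tcp_pos']+[0,0,.12],.15); print('t',st()['time']); return True
E
python3 - <<'E'
from h import *
place((.3595,.3074),np.radians(-14.4),-90,0)
save('wrist','w_y1')
E
```

```text
grip 0.009859931335141556 39.97366189956665
pre [0.00055279 0.00079804 0.00045153] 0.00953729739683851 [0.8 6.7 8.5]
mid stop True [-1.2 -0.9  6.8]
```

View pics/w_y1.png

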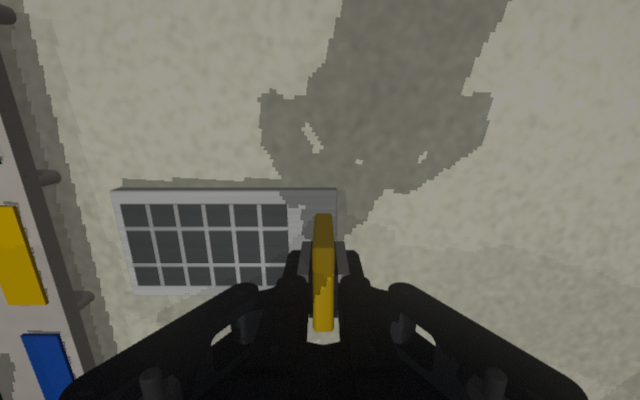

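The fin is held squarely and the slab points at the yellow bay. The stop looks like a friction transient, so I check the position and go on.

```bash
python3 - <<'E'
from h import *
s=env.get_state(); p=s['tcp_pos']; c,si=np.cos(MY),np.sin(MY)
d=p[:2]-M0; print('tool in mill',d@[c,si],d@[-si,c],p[2],s['orientation'],s['force'].round(1))
im,dd,cc=load('w_y1'); P=cloud(dd,cc); X=P[dd>0]
L=X[:,:2]-M0; U=L@[c,si]; V=L@[-si,c]
m=(X[:,2]>.004)&(X[:,2]<.02)&(U<-.1)&(U>-.26); r=np.c_[U[m],V[m],X[m,2]]; rect(r,'slab in mill')
m=(X[:,2]>.05)&(X[:,2]<.06)&(abs(U+.24)<.05); hsv=cv2.cvtColor(im,cv2.COLOR_BGR2HSV); y=cv2.inRange(hsv,(20,130,60),(32,255,255))[dd>0]>0
rect(np.c_[U,V,X[:,2]][m&y],'fin')
E
```

```text
tool in mill -0.24418023599401859 0.0009249231583685418 0.09245510795504079 [-2.13355882e-04  7.26865675e-01 -6.86779446e-01 -4.88146424e-04] [-1.1 -0.2  6.1]
slab in mill 19265 [-187.2   -0. ] [130.5  70.2] 0.32 med [-177.5   -8.7    8.9]
fin 1892 [-2.446e+02  1.000e-01] [ 9.7 44.8] 0.05 med [-244.6   -3.2   55.3]
```

```bash
cat >> h.py <<'E'
def inmill(p): 
    c,s=np.cos(MY),np.sin(MY); d=np.array(p)[...,:2]-M0; return np.stack([d@[c,s],d@[-s,c]],-1)
def home(K,by,gz=.0385):
    st=env.get_state
    p2,q=tcp(mill(-.150,by,gz),MY+K); r=env.movel(p2,.06,rot=q,stop_force=25); s=st(); print('mid stop',r,inmill(s['tcp_pos']),s['force'].round(1))
    if r: return False
    env.dwell(.2)
    p3,_=tcp(mill(-.128,by,gz),MY+K); r=env.movel(p3,.03,stop_force=15); s=st(); print('home stop',r,inmill(s['tcp_pos']),s['force'].round(1),s['opening'])
    env.grip(.04); env.movel(st()['tcp_pos']+[0,0,.12],.15); print('t',st()['time']); return True
E
python3 - <<'E'
from h import *
if home(np.radians(-90),0): save('wrist','w_y2')
E
```

```text
mid stop True [-0.24399487  0.00103281] [-2.5 -0.5  8.1]
```

```bash
python3 - <<'E'
from h import *
K=np.radians(-90); st=env.get_state
for x,z in((-.244,.0385),(-.234,.0395),(-.224,.0395)):
    p,q=tcp(mill(x,0,z),MY+K); env.movel(p,.03,rot=q); s=st(); print(inmill(s['tcp_pos']),s['tcp_pos']-p,s['force'].round(1),s['opening'],s['time'])
env.dwell(.3); s=st(); print(s['tcp_pos']-p,s['force'].round(1))
E
```

```text
[-0.24448377 -0.00036183] [-4.62951696e-04 -3.88112525e-04 -4.14732311e-05] [-0.7  1.9  5.8] 0.0092721421276996 15.3333
[-0.2347502  -0.00061192] [-0.0007151  -0.00065259 -0.00039369] [ 0.3  0.  -1.1] 0.009660220256817311 15.8167
[-2.23881767e-01  4.88283949e-05] [ 1.15342617e-04  5.53119636e-05 -3.06547175e-05] [-0.3  0.4 -1. ] 0.009459425878551246 16.3
[-1.14469588e-04 -1.04229657e-05 -8.55898784e-06] [ 0.2 -0.1 -0.8]
```

```bash
python3 - <<'E'
from h import *
if home(np.radians(-90),0,.0394):
    im,d,c=save('wrist','w_y2')
    P=cloud(d,c); X=P[d>0]; y=cv2.inRange(cv2.cvtColor(im,cv2.COLOR_BGR2HSV),(20,130,60),(32,255,255))[d>0]>0
    m=y&(X[:,2]>.045)&(X[:,2]<.07); rect(np.c_[inmill(X[m]),X[m,2]],'fin')
E
```

```text
mid stop False [-1.50460232e-01 -5.74518969e-05] [-0.1 -0.3 -1. ]
home stop True [-0.13166658  0.00018182] [-1.8  0.2  4.5] 0.00944273451172558
t 20.225
fin 548 [-132.5   -1. ] [ 9.2 43.7] 0.14 med [-132.8   -2.7   55.1]
```

```bash
python3 - <<'E'
from h import *
st=env.get_state; K=np.radians(90); yaw=np.radians(-20); fin=(.3634,-.2526)
p,q=tcp((*fin,.038),yaw+K)
env.grip(.05); env.reach(p+[0,0,.12],q); env.movel(p,.15); env.grip(0.0,40); s=st(); print('grip',s['opening'],s['force'].round(1))
env.movel(p+[0,0,.0014],.03)
p1,q1=tcp(mill(-.245,-.082,.0394),MY+K); env.movel(p1,.12,rot=q1); env.dwell(.2); s=st(); print('pre',s['tcp_pos']-p1,s['force'].round(1),s['opening'],s['time'])
im,d,c=save('wrist','w_g1'); P=cloud(d,c); X=P[d>0]; I=inmill(X)
m=(X[:,2]>.004)&(X[:,2]<.02)&(I[:,0]<-.1)&(I[:,0]>-.26)&(abs(I[:,1]+.082)<.06); rect(np.c_[I[m],X[m,2]],'slab')
g=cv2.inRange(cv2.cvtColor(im,cv2.COLOR_BGR2HSV),(45,100,40),(75,255,255))[d>0]>0
m=g&(X[:,2]>.05)&(X[:,2]<.06)&(I[:,0]<-.2); rect(np.c_[I[m],X[m,2]],'fin')
E
```

```text
grip 0.00946668724065219 [-2.3  0.5  7.1]
pre [-5.67353878e-05 -5.20396793e-04 -3.14956014e-07] [-1.6 -0.  -1.1] 0.009672483697789797 25.5083
slab 20556 [-177.5  -69.1] [ 96.4 152.6] 88.37 med [-174.   -71.2    9.6]
fin 1837 [-245.2  -83. ] [ 9.8 45.3] 0.11 med [-245.3  -79.    56.2]
```

```bash
python3 - <<'E'
from h import *
if home(np.radians(90),-.0813,.0394):
    env.reach((.55,-.06,.34),ori(MY)[0]); env.dwell(.3)
    im,d,c=save('wrist','w_g2'); P=cloud(d,c); X=P[d>0]; h=cv2.cvtColor(im,cv2.COLOR_BGR2HSV)
    for a,b in(((45,100,40),(75,255,255)),((20,130,60),(32,255,255))):
        g=cv2.inRange(h,a,b)[d>0]>0; I=inmill(X)
        m=g&(X[:,2]>.03)&(X[:,2]<.07)&(I[:,0]<-.1)&(abs(I[:,1])<.2); rect(np.c_[I[m],X[m,2]],'fin')
E
```

```text
mid stop False [-0.15038341 -0.08133675] [ 0.7 -0.7 -0.5]
home stop True [-0.13172734 -0.08134057] [-1.9  1.4  4.9] 0.009668352250254678
t 29.5417
fin 229 [-130.8  -81.6] [ 8.9 41.8] 0.38 med [-130.3  -79.9   55.1]
fin 377 [-130.9   -1. ] [ 9.3 42.1] 0.18 med [-127.6   -1.    53.8]
```

View pics/w_g2.png

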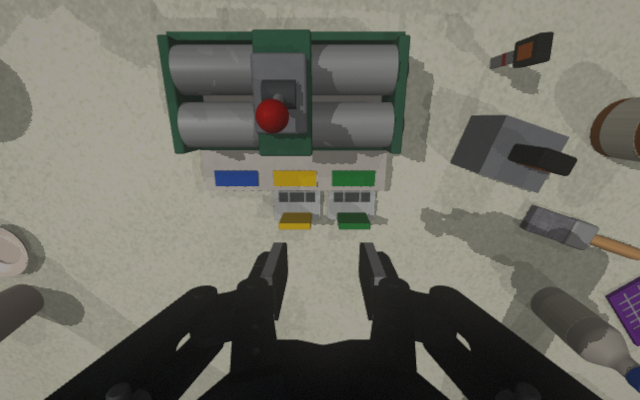

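Yellow and green are both home, with fins at (295,220) and (353,220). Now the gauge.

```bash
python3 - <<'E'
from h import *
st=env.get_state
yaw=SY+np.radians(90); p,q=tcp((*S0,.112),yaw)
env.grip(.05); env.reach(p+[0,0,.10],q); env.movel(p,.12); s=st(); print(s['tcp_pos']-p,s['force'].round(1))
env.grip(0,50); s=st(); print('grip',s['opening'],s['force'].round(1),s['torque'].round(2),s['tcp_pos']-p)
r=env.movel(p+[0,0,.03],.05,stop_force=20); s=st(); print(r,s['force'].round(1),s['opening'])
if not r:
    env.movel(p+[0,0,.13],.12)
    # hover above the left gap: tip 12 mm above roll tops ; tip is .107 below grasp
    g,q1=tcp(mill(.030,.085,.112+.107),MY+np.radians(90)); 
    env.reach(g+[0,0,.03],q1); env.movel(g,.1); env.dwell(.3); s=st(); print(s['tcp_pos']-g,s['opening'],s['time'])
    save('wrist','w_h1'); save('scene','s_h1'); save('top','t_h1')
    im=cv2.imread('pics/w_h1.png'); cv2.imwrite('pics/w_h1b.png',im)
E
```

```text
[ 0.00041376 -0.00038992  0.00083011] [ 0.2 -0.2  0.7]
grip 0.019126902996081937 [0.1 0.5 5.3] [0.1  0.14 0.02] [ 0.00039522 -0.00021428  0.00084084]
False [-0.3 -1.1 -0.4] 0.019400490619581635
[ 2.01493416e-04 -8.44061932e-05  4.85832370e-04] 0.019417980987734056 38.05
```

View pics/w_h1.png

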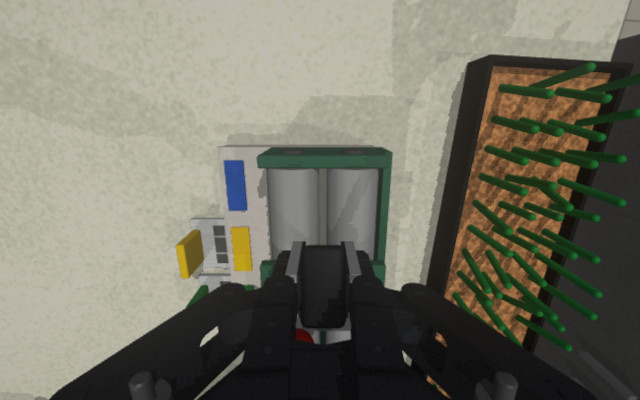

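The wrist view shows the handle centred at column 323, in line with the roll gap (column 323, rows 170–245). I'll descend carefully.

```bash
cat >> h.py <<'E'
def dip(y,dx=0.,rel=.1075):
    st=env.get_state; K=np.radians(90)
    g,q=tcp(mill(.030+dx,y,.060+rel),MY+K)
    for z in(.035,.02,.01,0):
        r=env.movel(g+[0,0,z],.03,rot=q,stop_force=7); s=st(); print(z,r,(s['tcp_pos']-g).round(4),s['force'].round(1),s['torque'].round(2))
        if r: return False
    env.dwell(1.3); s=st(); print('held',(s['tcp_pos']-g).round(4),s['force'].round(1),s['opening'],s['time']); return True
E
python3 - <<'E'
from h import *
env.dwell(.2); print(env.get_state()['force'].round(1))
dip(.085)
save('scene','s_d1');im,d,c=load('s_d1'); u,v=proj(c,mill(.03,.085,.1)); u,v=int(u),int(v); print(u,v)
cv2.imwrite('pics/c5.png',cv2.resize(im[v-60:v+50,u-70:u+70],None,fx=5,fy=5,interpolation=cv2.INTER_CUBIC))
E
```

```text
[-0.2 -0.3 -1.5]
0.035 True [0.     0.0002 0.0369] [0.3 0.4 5. ] [-0.08  0.16 -0.05]
379 203
```

View pics/c5.png

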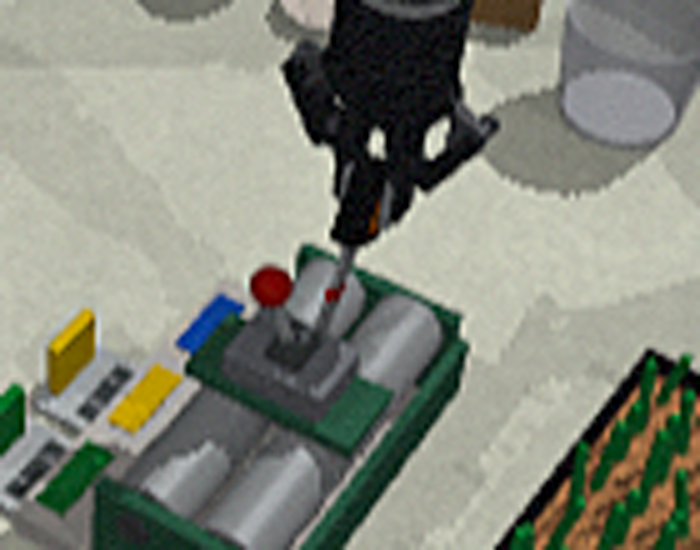

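The blade appears to lean, with the band at crop (333,293) and the handle at (360,215). I compare it with the expected upright projection.

```bash
python3 - <<'E'
from h import *
for fn in('s_h1','s_d1'):
    im,d,c=load(fn); z0=.112 if fn=='s_h1' else .097
    u0,v0=proj(c,mill(.03,.085,.1)); u0,v0=int(u0),int(v0)
    e=[np.array(proj(c,mill(.03,.085,z0+h))).round(1) for h in(0,.04,.075,.127)]; print(fn,'expected tip,band,hb,top',*e)
    h=cv2.cvtColor(im,cv2.COLOR_BGR2HSV); m=(cv2.inRange(h,(0,120,60),(6,255,255))|cv2.inRange(h,(174,120,60),(180,255,255)))
    n,l,st,ce=cv2.connectedComponentsWithStats(m)
    for i in range(1,n):
        if st[i][4]>3 and abs(ce[i][0]-u0)<60 and abs(ce[i][1]-v0)<60: print('red',st[i],ce[i].round(1),np.median(cloud(d,c)[(l==i)&(d>0)],0).round(4))
    a=im[v0-60:v0+50,u0-70:u0+70].copy(); a=cv2.resize(a,None,fx=5,fy=5,interpolation=cv2.INTER_CUBIC)
    for p in e: cv2.circle(a,tuple(int(x) for x in (p-[u0-70,v0-60])*5),4,(255,255,0),-1)
    cv2.imwrite(f'pics/o_{fn}.png',a)
print(inmill(np.array([[.6,0]])))
E
```

```text
s_h1 expected tip,band,hb,top [379.9 201.1] [381.3 192.3] [382.6 184.2] [384.7 171.5]
red [359 196   8   9  51] [362.7 200. ] [ 0.6266 -0.0246  0.1862]
red [374 196   5   4  10] [375.9 197.8] [0.6408 0.0297 0.1612]
s_d1 expected tip,band,hb,top [379.3 204.3] [380.8 195.6] [382.1 187.7] [384.1 175.2]
red [359 196   8   9  50] [362.7 200. ] [ 0.6263 -0.0242  0.1857]
red [374 200   4   3   7] [375.3 201.3] [0.641  0.0284 0.1462]
[[-0.01092199  0.01793349]]
```

View pics/o_s_h1.png

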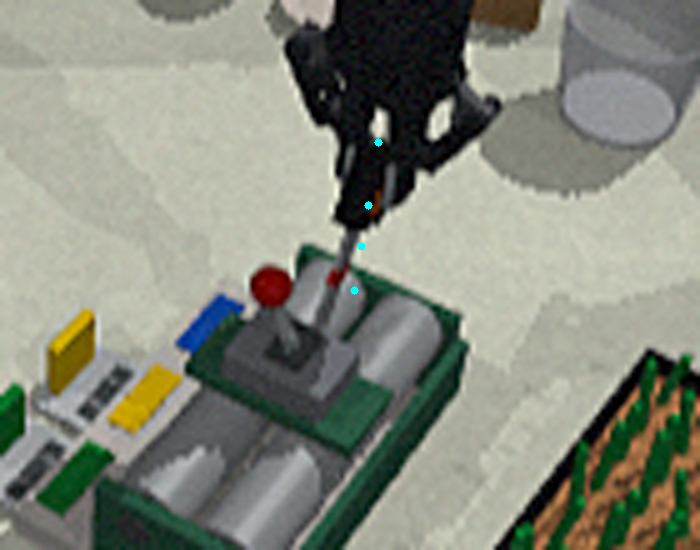

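The gauge has swivelled about 33° in the grip. The blade must have brushed the lever block during the joint-space traverse. I'll lift, go round high to the stand, measure the tilt, re-seat the gauge with the tool tilted to match, and grip again.

```bash
cat >> h.py <<'E'
def redband(im,near,r=40):
    h=cv2.cvtColor(im,cv2.COLOR_BGR2HSV); m=(cv2.inRange(h,(0,110,50),(7,255,255))|cv2.inRange(h,(173,110,50),(180,255,255)))
    n,l,st,ce=cv2.connectedComponentsWithStats(m); 
    return [(int(st[i][4]),ce[i].round(2)) for i in range(1,n) if st[i][4]>3 and np.hypot(*(ce[i]-near))<r]
E
python3 - <<'E'
from h import *
st=env.get_state; s=st()
env.movel(s['tcp_pos']+[0,0,.15],.2)
g,q=tcp((*S0,.30),SY+np.radians(90)); env.movel(g,.25,rot=q); env.dwell(.4); s=st(); print(s['tcp_pos']-g,s['opening'],s['time'])
im,d,c=save('scene','s_t1')
G=np.array([*S0,0])+[0,0,s['tcp_pos'][2]-.054]; G[:2]+=s['tcp_pos'][:2]-g[:2]
ey=np.array([-np.sin(SY),np.cos(SY),0])
for t in range(-10,60,5):
    a=np.radians(t); p=G+.067*(-ey*np.sin(a)+np.array([0,0,-np.cos(a)])); print(t,np.round(proj(c,p),1))
u,v=proj(c,G); print(redband(im,np.array([u,v])),redband(load('scene0')[0],np.array([363,200]),15)); u,v=int(u),int(v)
a=cv2.resize(im[v-40:v+60,u-70:u+70],None,fx=5.5,fy=5.5,interpolation=cv2.INTER_CUBIC); cv2.imwrite('pics/c6.png',a); print(u-70,v-40)
E
```

```text
[1.10487141e-04 2.71472893e-04 7.39945347e-05] 0.01928190748410394 41.8583
-10 [297.7 239.2]
-5 [295.8 240.5]
0 [293.9 241.7]
5 [291.9 242.8]
10 [290.  243.7]
15 [288.  244.5]
20 [286.1 245.2]
25 [284.2 245.7]
30 [282.3 246.1]
35 [280.5 246.3]
40 [278.8 246.3]
45 [277.1 246.2]
50 [275.6 245.9]
55 [274.2 245.5]
[(20, array([281.7 , 247.85]))] [(55, array([362.78, 199.82]))]
222 184
```

View pics/c6.png

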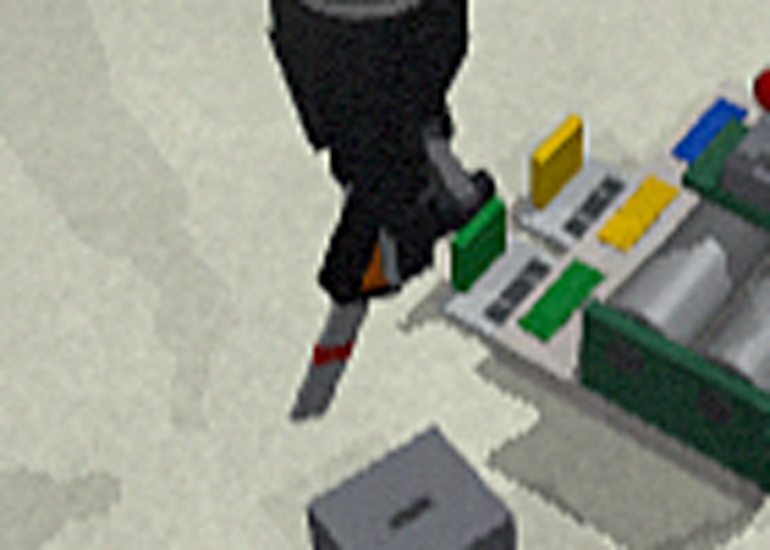

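```bash
python3 - <<'E'
from h import *
from scipy.optimize import least_squares
st=env.get_state; s=st(); im,d,c=load('s_t1')
G=s['tcp_pos']-[0,0,.054]; ex=np.array([np.cos(SY),np.sin(SY),0]); ey=np.array([-ex[1],ex[0],0]); k=np.array([0,0,1.])
def pts(p,G=G):
    t,sh=p; b=-ey*np.sin(t)-k*np.cos(t); return np.r_[proj(c,G+(.067+sh)*b),proj(c,G+(.107+sh)*b)]
r=least_squares(lambda p:pts(p)-[281.7,247.85,278.0,259.4],[.5,0]); print(np.degrees(r.x[0]),r.x[1],r.fun.round(2))
t=r.x[0]
R0=ori(SY+np.pi/2)[1]; R=Ro.from_rotvec(ex*t)*R0; q=R.as_quat(); q=np.array([q[3],*q[:3]])
Gt=np.array([*S0,.255]); p=Gt-.054*R.as_matrix()[:,2]
env.movel(p,.15,rot=q); env.dwell(.4); s=st(); print(s['tcp_pos']-p,s['time'],s['opening'])
np.savez('tilt.npz',t=t,q=q)
im,d,c=save('scene','s_t2')
tip=Gt-[0,0,.107+r.x[1]]; print('expect band,tip',np.round(proj(c,tip+[0,0,.04]),1),np.round(proj(c,tip),1)); u,v=proj(c,Gt); print(redband(im,np.array([u,v]))); u,v=int(u),int(v)
a=cv2.resize(im[v-40:v+60,u-70:u+70],None,fx=5.5,fy=5.5,interpolation=cv2.INTER_CUBIC)
cv2.circle(a,tuple(int(x) for x in (np.array(proj(c,tip))-[u-70,v-40])*5.5),3,(255,255,0),-1)
b=save('wrist','w_t2')[0]; b=cv2.resize(b,(770,481)); cv2.imwrite('pics/c7.png',a); cv2.imwrite('pics/c7w.png',b); print(u-70,v-40)
E
```

```text
27.216445223295867 0.005503426423279036 [ 0.9  -0.23 -0.52  0.41]
[0.00051692 0.00085204 0.000604  ] 42.9333 0.019636216760301473
expect band,tip [294.8 253.7] [295.5 262.6]
[(17, array([294.  , 254.47]))]
223 196
```

View pics/c7.png

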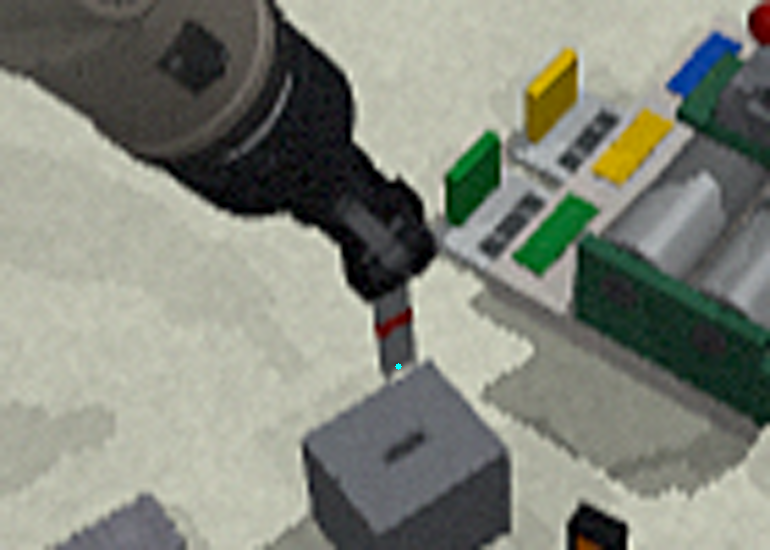

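The blade is upright now: tip at crop (397,370), band at (394,323), both over the slot at (405,447). I lower it in.

```bash
python3 - <<'E'
from h import *
st=env.get_state; z=np.load('tilt.npz'); q=z['q']; s=st(); R=Ro.from_quat([*q[1:],q[0]]).as_matrix()
off=-.054*R[:,2]
for gz in(.205,.19,.17,.145,.125,.110):
    r=env.movel(np.array([*S0,gz])+off,.05,rot=q,stop_force=8); s=st(); print(gz,r,(s['tcp_pos']-off)[2].round(4),s['force'].round(1),s['torque'].round(2))
    if r: break
save('scene','s_t3'); im,d,c=load('s_t3'); u,v=map(int,proj(c,[*S0,.12])); cv2.imwrite('pics/c8.png',cv2.resize(im[v-50:v+50,u-70:u+70],None,fx=5.5,fy=5.5,interpolation=cv2.INTER_CUBIC))
E
```

```text
0.205 False 0.2055 [-0.  -0.8 -1.6] [-0.56  0.16 -0.02]
0.19 False 0.1895 [ 0.5  0.1 -1.4] [-0.54  0.14 -0.02]
0.17 False 0.1697 [-0.4  0.2 -1.8] [-0.57  0.11 -0.02]
0.145 False 0.1449 [ 0.1 -0.1 -0.8] [-0.53  0.14  0.04]
0.125 False 0.1247 [ 0.3  0.8 -1. ] [-0.58  0.12  0.01]
0.11 True 0.1137 [0.4 0.5 2.7] [-0.32  0.04 -0.05]
```

```bash
python3 - <<'E'
from h import *
st=env.get_state; z=np.load('tilt.npz'); q=z['q']; R=Ro.from_quat([*q[1:],q[0]]).as_matrix()
env.grip(.045); s=st(); env.movel(s['tcp_pos']-.09*R[:,2],.15)
yaw=SY+np.pi/2; p,q=tcp((*S0,.112),yaw)
env.movel(p+[0,0,.10],.2,rot=q)
im,d,c=save('wrist','w_t4'); P=cloud(d,c); X=P[d>0]; m=(X[:,2]>.1)&(X[:,2]<.145)&(np.hypot(X[:,0]-S0[0],X[:,1]-S0[1])<.04); rect(X[m],'handle')
env.movel(p,.12); env.grip(0,90); s=st(); print('grip',s['opening'],s['force'].round(1),(s['tcp_pos']-p).round(4))
r=env.movel(p+[0,0,.10],.08,stop_force=20); print(r)
env.movel(p+[0,0,.24],.2)
g,q1=tcp(mill(.030,.085,.115+.107),MY+np.pi/2)
env.movel(g+[0,0,.13],.22,rot=q1); env.movel(g,.15); env.dwell(.3); s=st(); print((s['tcp_pos']-g).round(4),s['time'])
im,d,c=save('scene','s_h2'); e=proj(c,mill(.03,.085,.155)); print('expect band',np.round(e,1),'tip',np.round(proj(c,mill(.03,.085,.115)),1),redband(im,np.array(e)))
u,v=map(int,e); cv2.imwrite('pics/c9.png',cv2.resize(im[v-50:v+50,u-70:u+70],None,fx=5.5,fy=5.5,interpolation=cv2.INTER_CUBIC))
E
```

```text
handle 1296 [ 593.4 -295.6] [35.7 19.9] 75.62 med [ 594.4 -291.   132.2]
grip 0.018947103520119385 [0.9 0.1 4.6] [ 0.0006 -0.0003  0.001 ]
False
[0.0002 0.     0.0006] 55.2167
expect band [381.4 191.6] tip [380.  200.5] [(9, array([380.67, 193.44])), (54, array([362.7 , 199.83]))]
```

View pics/c9.png

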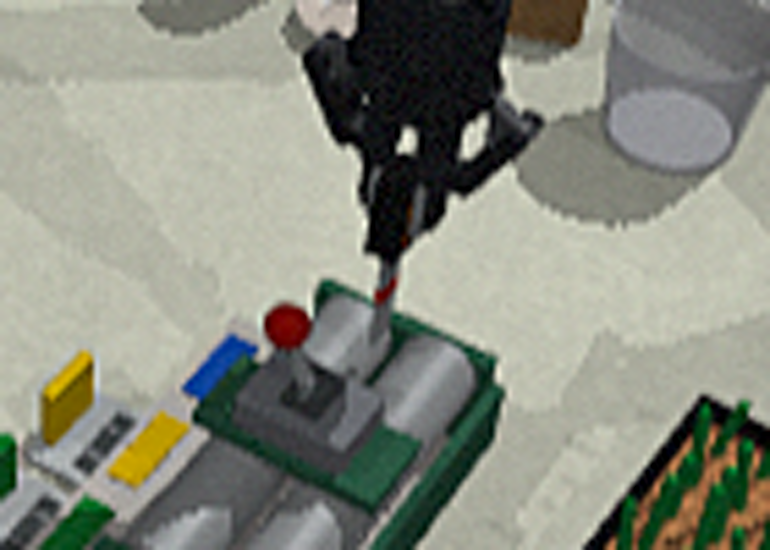

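```bash
python3 - <<'E'
from h import *
im,d,c=load('s_h2'); print('ball',proj(c,mill(.006,0,.178)))
im0,d0,c0=load('scene0'); h=cv2.cvtColor(im0,cv2.COLOR_BGR2HSV)
# gauge handle in stand at start: handle top expected
print('handle top, bottom',proj(c0,[*S0,.132]),proj(c0,[*S0,.08]))
u,v=map(int,proj(c0,[*S0,.11])); 
a=cv2.resize(im0[v-25:v+30,u-35:u+35],None,fx=5.5,fy=5.5,interpolation=cv2.INTER_CUBIC)
for z in(.132,.08):
    e=(np.array(proj(c0,[*S0,z]))-[u-35,v-25]+.5)*5.5; cv2.circle(a,(int(e[0]),int(e[1])),2,(255,255,0),-1)
for sx in(-35,35):
  for sy in(-40,40):
    r=np.array([np.cos(SY)*sx-np.sin(SY)*sy,np.sin(SY)*sx+np.cos(SY)*sy])/1000
    e=(np.array(proj(c0,[*(S0+r),.08]))-[u-35,v-25]+.5)*5.5; cv2.circle(a,(int(e[0]),int(e[1])),2,(0,0,255),-1)
cv2.imwrite('pics/c10.png',a)
dip(.085)
E
```

```text
ball (np.float64(361.4302476169941), np.float64(199.27929761906483))
handle top, bottom (np.float64(295.7000390898162), np.float64(264.87201071678686)) (np.float64(296.58866257919306), np.float64(275.52928175492065))
0.035 False [ 0.0001 -0.      0.0351] [-0.1  0.1 -1.4] [ 0.05  0.01 -0.03]
0.02 False [ 0.     -0.0001  0.0199] [ 0.   0.2 -0.9] [ 0.04 -0.04  0.01]
0.01 False [-0.0001 -0.      0.0098] [-0.6  0.  -0.5] [-0.02 -0.03 -0.04]
0 False [-0.0001 -0.     -0.0002] [ 0.5 -0.1 -1.3] [0.05 0.   0.05]
held [ 0.  0. -0.] [-0.1  0.4 -1.3] 0.019028953689699576 58.9833
```

View pics/c10.png

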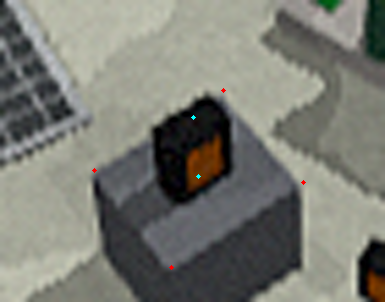

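```bash
python3 - <<'E'
from h import *
im,d,c=save('scene','s_d2'); e=proj(c,mill(.03,.085,.1)); print(e,redband(im,np.array(e)), env.get_state()['force'].round(1))
for z in(.115,.105,.1,.095): print(z,np.round(proj(c,mill(.03,.085,z)),1))
u,v=map(int,e); P=cloud(d,c)
h=cv2.cvtColor(im,cv2.COLOR_BGR2HSV); print(h[v-12:v+8,u-4:u+4,0]); print(h[v-12:v+8,u-4:u+4,1])
print((P[v-12:v+8,u-1,2]*1000).round(0))
cv2.imwrite('pics/c11.png',cv2.resize(im[v-25:v+20,u-30:u+30],None,fx=12,fy=12,interpolation=cv2.INTER_CUBIC))
E
```

```text
(np.float64(379.44814609323095), np.float64(203.70076509092164)) [(54, array([362.7 , 199.83])), (8, array([378.5 , 205.75]))] [-1.1  0.1 -1. ]
0.115 [380.  200.5]
0.105 [379.6 202.6]
0.1 [379.4 203.7]
0.095 [379.3 204.8]
[[  0 120   0 100  98   0  24   0]
 [ 38   0 120 150  95 114  21  60]
 [ 58 140  99  44  50 120  70   0]
 [ 74   0  49 100 120 124 143  12]
 [ 75   0  68 103 141  84 126   9]
 [105   0 120  15 110  60  93  13]
 [135 120  73  60 110 127 129  11]
 [150   0 128  60  43 105   0  15]
 [150  98   0   3 120 171  93  81]
 [130 100 102  40   0   0 140  78]
 [100  85 110 105 150 150 138  76]
 [ 99  90 110 105 110 103  90  75]
 [ 87  85  75  83  90   0 165  75]
 [ 90 100  80  92   0   0 177  80]
 [110  93 178 170 179   0  81  82]
 [ 90  95   0   0   0 171  73  85]
 [ 90  93   3   0 177  86  77 120]
 [150  95   0 172  93  84 105 120]
 [ 90  90  98  85 105  75 100 110]
 [100  80 100 105  83 120 102  90]]
[[  4  26   0  45 107   0  55   0]
 [ 19  85 255 128  70  75  81 255]
 [ 21  90 198 195  90 255 191 255]
 [ 94   0 170 153 255  93 170 255]
 [ 57   0 113  51 112 170 159 239]
 [  9   0 255 204 128 255 196 235]
 [  5 255 255 255 102 158 255 238]
 [  3   0 255 255 135  91 255 132]
 [  2  21   0 255 255 237 213 150]
 [  9   6  12  22   0   0  15 193]
 [  5  10  10  18   5  21  12 130]
 [ 12   4  12  15  20  21  11 100]
 [ 17  12   9  28  27  86  18 109]
 [  6  13  13  42  41 255  30 158]
 [ 13  19  35  39 194 151  85 159]
 [ 15  24 165 176 220  21 164  24]
 [  7  26 209 205  58  75  34   8]
 [  3  22  63  67  25  66  11   5]
 [ 23  22  24  18  14  11   7   6]
 [ 10  10  10   7  12   9  10  12]]
[176. 170. 164. 160. 160. 154. 152. 147. 141. 137. 121. 119. 115. 111.
 104. 103.  96.  93.  88.  80.]
```

View pics/c11.png

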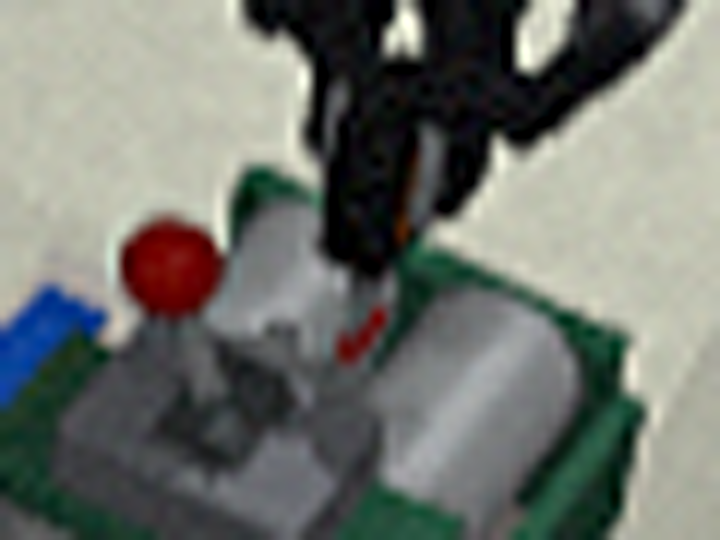

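```bash
python3 - <<'E'
from h import *
B=[];H=[]
K=None
for i in range(6):
    im,d,c=save('scene','tmp'); P=cloud(d,c); 
    h=cv2.cvtColor(im,cv2.COLOR_BGR2HSV); m=(cv2.inRange(h,(0,110,50),(7,255,255))|cv2.inRange(h,(173,110,50),(180,255,255)))>0
    w=np.zeros_like(m); w[200:212,372:386]=1; B.append(P[m&w&(d>0)])
    I=inmill(P.reshape(-1,3)).reshape(*d.shape,2); x,y,z=I[...,0],I[...,1],P[...,2]
    k=(abs(x-.03)<.03)&(abs(y)<.02)&(z>.12)&(z<.15); r=(abs(x-.0585)<.003)&(y<-.04)&(y>-.1)&(z>.08)&(z<.12)
    H.append((np.median(z[k]),np.median(z[r]),np.median(P[218:300,225:290,2][(P[218:300,225:290,2]>-.02)&(P[218:300,225:290,2]<.008)])))
B=np.vstack(B); print('band',len(B),np.median(B,0),inmill(np.median(B,0)),B[:,2].std()); print('block(.137), roll(.100), table',np.mean(H,0))
print(env.get_state()['time'])
E
```

```text
band 48 [0.63956531 0.05875192 0.09863854] [0.03184153 0.07440014] 0.00308638752331859
block(.137), roll(.100), table [ 0.13617474  0.09779053 -0.00206094]
59.3333
```

Corrected for depth bias, the band measures 100 mm and lies mid-gap, so the left check is done. I go high over the lever to the right end.

```bash
python3 - <<'E'
from h import *
st=env.get_state; K=MY+np.pi/2
g,q=tcp(mill(.030,.085,.235+.107),K); env.movel(g,.12)
g,q=tcp(mill(.030,-.085,.235+.107),K); env.movel(g,.15,rot=q)
g,q=tcp(mill(.030,-.085,.112+.107),K); env.movel(g,.12); env.dwell(.3); print(st()['force'].round(1))
ok=dip(-.085)
B=[]
for i in range(4):
    im,d,c=save('scene','s_d3'); P=cloud(d,c); u,v=map(int,proj(c,mill(.03,-.085,.1)))
    h=cv2.cvtColor(im,cv2.COLOR_BGR2HSV); m=(cv2.inRange(h,(0,110,50),(7,255,255))|cv2.inRange(h,(173,110,50),(180,255,255)))>0
    w=np.zeros_like(m); w[v-15:v+15,u-15:u+15]=1; B.append(P[m&w&(d>0)])
B=np.vstack(B); print('band',len(B),np.median(B,0),inmill(np.median(B,0)),st()['time'])
E
```

```text
[-0.8 -0.2 -0.7]
0.035 False [ 0.     -0.0001  0.035 ] [ 0.4 -0.2 -1.4] [ 0.02 -0.02  0.01]
0.02 False [ 0.     -0.0001  0.0199] [-0.3  0.5 -1. ] [ 0.   -0.06 -0.04]
0.01 False [-0.0001 -0.      0.0098] [ 0.  -0.2 -1.4] [-0.   -0.01  0.03]
0 False [-0.0001 -0.     -0.0002] [ 0.4 -0.6 -0.1] [-0.01  0.02 -0.  ]
held [0. 0. 0.] [ 0.6  0.1 -1. ] 0.019119315857148884 67.3167
band 41 [ 0.6491699  -0.10802155  0.1013935 ] [ 0.03217992 -0.09264932] 67.5167
```

Right check done. Now I return the gauge to its stand.

```bash
python3 - <<'E'
from h import *
st=env.get_state
g,q=tcp(mill(.030,-.085,.16+.107),MY+np.pi/2); env.movel(g,.12)
p,q=tcp((*S0,.112),SY+np.pi/2)
env.movel(p+[0,0,.13],.18,rot=q); env.movel(p+[0,0,.085],.1); env.dwell(.3)
for z in(.065,.045,.02,.004,-.004):
    r=env.movel(p+[0,0,z],.05,rot=q,stop_force=8); s=st(); print(z,r,(s['tcp_pos']-p).round(4),s['force'].round(1))
    if r: break
E
```

```text
0.065 False [-0.0001 -0.      0.0647] [ 0.4  0.4 -0.8]
0.045 False [-0.0001 -0.0001  0.0447] [ 0.1  0.3 -0.5]
0.02 False [-0.     -0.0002  0.0199] [ 0.   0.  -0.9]
0.004 False [-0.0002 -0.      0.0036] [ 0.1  0.3 -1.8]
-0.004 True [ 0.0007 -0.0005  0.001 ] [-2.3  1.7  9. ]
```

```bash
python3 - <<'E'
from h import *
st=env.get_state
env.grip(.045); s=st(); env.movel(s['tcp_pos']+[0,0,.13],.15)
env.grip(0.0); q=ori(MY)[0]
env.reach((.55,-.10,.36),q); env.dwell(.3)
im,d,c=save('wrist','w_f'); P=cloud(d,c); X=P[d>0]; h=cv2.cvtColor(im,cv2.COLOR_BGR2HSV); I=inmill(X)
for a,b in(((45,100,40),(75,255,255)),((20,130,60),(32,255,255))):
    g=cv2.inRange(h,a,b)[d>0]>0; m=g&(X[:,2]>.03)&(X[:,2]<.07)&(I[:,0]<-.1)&(abs(I[:,1])<.2); rect(np.c_[I[m],X[m,2]],'fin')
m=(X[:,2]>.1)&(X[:,2]<.145)&(np.hypot(X[:,0]-S0[0],X[:,1]-S0[1])<.04); rect(X[m],'handle'); print(np.percentile(X[m,2],[50,90]),st()['time'])
E
```

```text
fin 252 [-131.6  -82.2] [41.4 10.2] 89.53 med [-130.1  -81.4   54.9]
fin 358 [-131.4   -1. ] [42.1 10.5] 89.64 med [-128.3   -1.7   54.1]
handle 933 [ 595.  -293.3] [36.8 20.4] 75.85 med [ 596.1 -285.3  131.7]
[0.1316903  0.13297836] 76.6083
```

View pics/w_f.png

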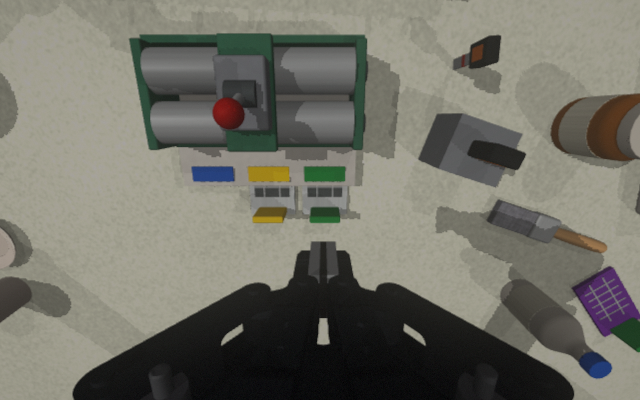

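Both screens are home (fins at (268,215) and (325,214)), the gauge is fully down in the stand (handle at (497,153)), and the lever is still off (ball at (228,113)). I push the lever.

```bash
python3 - <<'E'
from h import *
st=env.get_state; q=ori(MY)[0]; T=lambda x,z:mill(x,0,z+.073)
env.reach(T(-.045,.22),q); env.movel(T(-.045,.168),.12); env.dwell(.3)
r=env.movel(T(.031,.168),.07,stop_force=15); s=st(); print(r,inmill(s['tcp_pos']),s['force'].round(1))
env.dwell(.3); env.movel(T(inmill(st()['tcp_pos'])[0]-.03,.168),.1); env.movel(T(-.04,.25),.15)
env.reach((.52,-.10,.36),q); env.dwell(.4)
im,d,c=save('wrist','w_e'); P=cloud(d,c); X=P[d>0]; h=cv2.cvtColor(im,cv2.COLOR_BGR2HSV); I=inmill(X)
m=(cv2.inRange(h,(0,150,50),(6,255,255))[d>0]>0)&(X[:,2]>.16)&(abs(I[:,1])<.05); print('ball',m.sum(),np.median(I[m],0),np.percentile(X[m,2],95))
for a,b in(((45,100,40),(75,255,255)),((20,130,60),(32,255,255))):
    g=cv2.inRange(h,a,b)[d>0]>0; m=g&(X[:,2]>.03)&(X[:,2]<.07)&(I[:,0]<-.1)&(abs(I[:,1])<.2); rect(np.c_[I[m],X[m,2]],'fin')
print(st()['time'])
E
```

```text
False [3.02829192e-02 2.40799108e-05] [-2.7 -1.2 -2.8]
ball 960 [ 0.05086249 -0.00278416] 0.19143585793666687
fin 233 [-131.5  -82.7] [40.7  9.6] 89.52 med [-131.1  -82.    55.1]
fin 345 [-131.6   -1.1] [42.2 10.2] 89.97 med [-128.9   -2.2   54.4]
81.6833
```

View pics/w_e.png

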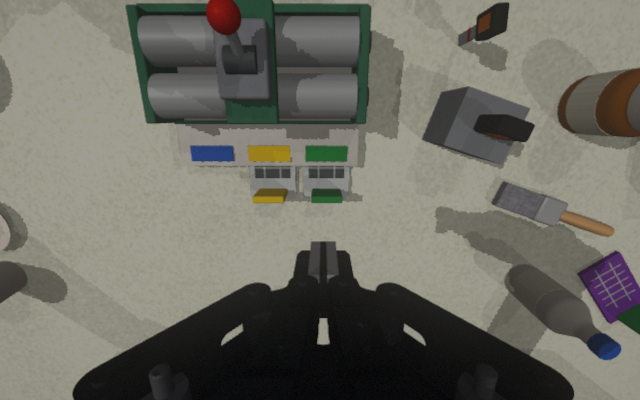

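The lever is over (ball at mill x of at least 51 mm, where 0.8 rad corresponds to 45 mm), and the screens and gauge are in place. I hand the job in.

```bash
python3 -c "
from h import *
print(job.job_done())"
```

```text
the job is handed in; nothing more can be done
None
```

The job is handed in at about 82 s, though `job_done()` returned no verdict: the yellow and green screens are home (no blue screen was on the bench), both gap checks were held with the band level, the gauge is back in its stand and the run lever is on; the gauge did swivel in the grip before the first dip (probably by brushing the lever block), so I re-seated it in the stand and gripped it again.

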